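# Hook the grease filter under its lip and swing it home

## Robot

A 6-joint arm with a two-finger parallel gripper is mounted at the origin on a cart in front of the work surface, level with it; the furniture and walls round the work are solid. World frame = base frame: x ahead of the robot, y to its left, z up, the work surface at z = 0. Lengths are in m, angles in degrees, forces in N, time in s.
With the tool pointing down it reaches from about 0.4 to 0.825 m from the base axis. Payload 7 kg.
Tool frame: the origin (TCP) lies at the very end of the fingers, on their centre line; the grasp point (between the pads) lies tcp_to_grasp behind it (tcp_to_grasp is the distance from the TCP to the grasp point, in m); x points along the fingers, y is the direction in which the jaws open and shut, and the axes are right-handed (so a half turn about x gives the same grasp; the last joint's range is limited). The gripper opens to 88 mm and grips with 3 to 60 N. Pads are 19 mm wide; open, the fingers measure 130 mm over their backs; the gripper's body (78 mm by 193 mm) begins 47 mm behind the grasp point.
Start: joints at [-60.613, 20.546, 0.682, 0, -70.136, -16.507], TCP at [0.15, -0.658, 0.227] pointing down, gripper open.
Joint ranges: [-176.03, 176.03], [-82.01, 121.73], [-58.28, 71.71], [-173.87, 95.51], [-174.79, -0.11], [-173.66, 173.66]. Speed limits (degrees/s): [136.94, 136.94, 172.46, 180, 180, 180].

## Interface

Orientations are given as [roll, pitch, yaw] about the fixed x, y, z axes, in that order (R = Rz(yaw) Ry(pitch) Rx(roll)).
In Python, from plant import * gives the robot as it stands. The module is installed in compiled form; this text tells all that it offers.
- The arm moves only by the shell command python3 -m pendant 'ROWS'. ROWS is JSON, a list of rows, each an object with "claw": the finger opening in mm, from 0 to 87.6; "linear": the shift along the tool's x, y, z in mm, a list of three; "twist": the turn about the tool's x in rad. In form: [{"claw": claw, "linear": [tx, ty, tz], "twist": twist}, ...]. A call has exactly 10 rows; each row shifts and turns the commanded pose from where the row before left it, along the tool's axes as they then stand; what a row does not reach is not made up. A row lasts 1/12 s, in which the tool goes at most 41.7 mm and 7.16 degrees, less where a joint would pass 70% of its speed; a pose out of reach is approached as far as the arm can. A call with a gripper value outside its range is refused whole. The fingers move at their own pace and stop on an object; the grip force is fixed at half the most. Time passes only in rows, so rows that do not move let the fingers close, or fill a call up. It gives the time, the measured TCP pose, the force and the opening at its end, in the units of the state.
- get_obs(): the state, without advancing time (a new reading comes with each control period).
- snapshot(name): name is "side" or "top" or "wrist"; returns (picture, depth): 480x640x3 uint8, red, green, blue; 480x640 float32, m along the optical axis (not along the pixel's ray), 0 where there is no reading.
- camera_params(name): a dict with "fx", "fy", "cx", "cy" (pixels), "rvec" (rotation vector, rad) and "tvec" (3), from world to camera coordinates, as OpenCV has them. Camera axes: x right, y down, z forward; pixel columns grow to the right and rows downward; lengths in m; the calibration is good to about 2 mm. A picture is of the moment at which its call begins: read the wrist's pose just before it. camera_params takes no time and is no camera call; for the wrist camera it gives the pose at the moment of the call.
- close_job(): hands the job in, once; it reports no verdict.
Trained networks look in the newest picture that a camera, given by its name, has taken for a name from the list of things; names that differ only in an ending like _2 or _b are one class to them, and where a whole thing is asked for, a point or a joint stands for the part that bears it (a point fixed in the world has none). Each returns a list of dicts, best first, with "confidence" (0 to 1); they miss things now and then, are a little off and sometimes report something else, mostly with a low value. They report only what shows in the picture. A call takes as long as a camera call. They do not tell look-alikes from the thing itself.
- boxes_of(camera, target): "xy" ([column, row] in pixels, amid what is visible of it).
The state is a dict: "clock": time; "joint_pos": joint angles; "qvel": joint speeds; "tau": joint torques, N m; "tool_pos": TCP position; "orientation": TCP orientation; "force": force on the tool from outside, world axes, zero at the start; "moment": the same for the moment, N m; "opening": finger opening in m.
Only numpy, scipy, OpenCV 4.12 (cv2) and the standard library are available. Lean on these libraries where they do the work, as an engineer would, in place of code of your own. Each camera call takes 0.05 s, during which the arm holds its last target. There are 200 camera calls.

## Task

Put the grease filter back into the tabletop extractor: slide its far edge (the one away from the handle) in under the retaining lip until it meets the stop, then swing the handle end down and press it gently past the sprung roller so that the filter lies flat and fully home. Feel your way and do not force the filter against the extractor, and leave the other things on the worktop standing where they are.

Things in the scene. Friction and masses are not known exactly. Their poses are not given: they have to be found in the camera images.
- extractor: Low open metal housing fixed to the worktop, 242 (x) x 168 (y) x 14 mm. Origin: centre of its underside; +x points to the lip end (away from the robot), z up. In it a cradle is clamped, and stays, anywhere from -15 to +15 mm along x: this offset d is NOT measured, find it by feel or sight. Measured points of the extractor assume d = 0: add d to their x.
- seat (a point): Centre (for d = 0) of the top of the cradle's flat seat, 14 mm above the extractor's underside; extractor axes. The 6 mm thick filter finally lies flat on it. Side guides stand at y = +-69 mm from here (4 mm free on each side), flared outward, tops 15 mm above the seat.
- slot (a point): Middle (for d = 0) of the mouth of the slot under the retaining lip; extractor axes, 52.5 mm along x from the seat's centre, 8 mm above the seat. The slot is 16 mm high (seat to underside of lip) and runs 34 mm in +x to a rigid upright stop; the lip is 3 mm thick. The stop to the inner faces of the cheeks at the other end is only 2 mm more than the filter's length.
- catch (a point): Axis (for d = 0) of the sprung roller at the -x end: 12 mm diameter, 72 long along y, 86.5 mm in -x from the seat's centre, 11.4 above the seat. It stands 5 mm inward of the cheeks beside it (at y = +-56, tops 17 above the seat) and yields outward up to 7 mm (4 N, then 0.8 N per mm). Press the handle end down past it, about 10 N; it then holds the filter's edge beneath it.
- filter_handle (a point): Grease filter: loose metal frame 170 (x) x 130 (y) x 6 mm, 0.25 to 0.5 kg, lying flat on the worktop. Point: centre of its upright handle bar, 10 mm thick (x, grip across this), 62 long (y), 26 high (z), 33 above the frame's underside, 14 mm gap beneath the bar. Filter axes: +x from handle to far edge (away from the robot), z up. The bar stands 30 mm from the frame's middle.
- filter_far_edge (a point): Middle of the filter's far edge face (the end farther from the handle), half-way through the 6 mm thickness; filter axes. It is 115 mm along filter +x from the handle point and 30 mm lower. This edge goes under the lip.
- filter_near_edge (a point): Middle of the filter's near edge face (handle end), half-way through the thickness; filter axes. 55 mm along filter -x from the handle point and 30 mm lower. This edge goes down past the roller.
- salt_shaker_mid (a point): Salt shaker, 44 mm diameter, 90 high, standing loose; its centre. Leave it standing.
- spice_jar_mid (a point): Spice jar with a dark cap, 45 mm diameter, 105 high, standing loose; its centre. Leave it standing.
- tin_mid (a point): Food tin, 76 mm diameter, 110 high, standing loose; its centre. Leave it standing.
- squeeze_bottle_mid (a point): White squeeze bottle with a green nozzle, 62 mm diameter, 213 high, standing loose; point on its axis 100 mm up. Leave it standing.
Things that resemble listed ones, but are neither listed nor needed, are in the scene too. Leave any pink or red look-alike of the part that bears salt_shaker_mid alone.

How it is judged (in metres and radians):
On the way:
1. the filter's far edge is under the lip while its handle end is still raised above the roller (x of filter_far_edge in the frame of extractor above 0.069 m and z of filter_far_edge in the frame of extractor between 0.013 and 0.029 m and z of filter_near_edge in the frame of extractor above 0.0345 m), for 0.1 s.
At the end, for the whole second after the job is handed in: The filter lies flat (0.03 rad) on the seat: both edge points 14 to 19.5 mm above the extractor's underside (17 when home), the far edge at least 69 mm along the extractor's x and within 8 mm of its middle line; the four loose bystanders stand upright (x of filter_far_edge in the frame of extractor above 0.069 m and z of filter_far_edge in the frame of extractor between 0.014 and 0.0195 m and z of filter_near_edge in the frame of extractor between 0.014 and 0.0195 m and y of filter_far_edge in the frame of extractor between -0.008 and 0.008 m and angle between filter_handle's own z axis and vertical below 0.03 rad and angle between each of salt_shaker_mid, spice_jar_mid, tin_mid, squeeze_bottle_mid's own z axis and vertical below 0.1 rad); the robot touches nothing.
It fails at once if the filter is forced against the lip, stop or cheeks while its handle end is still raised (more than 30 N) (contact force between filter and extractor above 30 N and z of filter_near_edge in the frame of extractor above 0.034 m).
It fails at once if the filter is slammed or rammed into the extractor (more than 80 N) (contact force between filter and extractor above 80 N).
It fails at once if the robot presses on the extractor itself (more than 30 N) (contact force between the arm and extractor above 30 N).
It fails at once if a bystander is pushed more than 30 mm or knocked over (distance of any of salt_shaker_mid, spice_jar_mid, tin_mid, squeeze_bottle_mid from where it was at the start of the episode above 0.03 m).
It also fails if it takes over 51 s, if anything falls off the work surface, if the arm or the gripper's body presses on something with over 40 N, if the wrist force passes 120 N, or if a joint passes its speed limit or range.

## Working session

There is one attempt and no reset: what is moved stays moved. The work goes in short steps, Python scripts to look and compute and a shell command to move; the robot and the scene stay as the last step left them, time stands still between calls to the robot, and variables do not carry over. Pictures are saved under pics/ and viewed, about 8 in all and at most 12, crops included, and the job is handed in when it is done.

```bash
mkdir -p pics; cat > h.py <<'E'
from plant import *
import numpy as np, cv2
from scipy.spatial.transform import Rotation as R
def cam(n):
    p=camera_params(n); K=np.array([[p['fx'],0,p['cx']],[0,p['fy'],p['cy']],[0,0,1.]])
    return K,R.from_rotvec(np.ravel(p['rvec'])).as_matrix(),np.ravel(p['tvec'])
def cloud(n,depth):
    K,Rm,t=cam(n); v,u=np.mgrid[:480,:640]
    c=np.stack([(u-K[0,2])/K[0,0]*depth,(v-K[1,2])/K[1,1]*depth,depth],-1)
    w=(c-t)@Rm; w[depth<=0]=np.nan; return w
def proj(n,P):
    K,Rm,t=cam(n); c=np.atleast_2d(P)@Rm.T+t; q=c@K.T; return q[:,:2]/q[:,2:]
def save(f,im): cv2.imwrite('pics/'+f,im[...,::-1])
def obs():
    o=get_obs(); 
    for k in ('clock','joint_pos','tool_pos','orientation','force','moment','opening'): print(k,np.round(o[k],4))
    return o
E
python3 - <<'E'
from h import *
obs()
for n in ('top','side'):
    im,d=snapshot(n); save(n+'0.png',im); np.savez(n+'0.npz',im=im,d=d); w=cloud(n,d)
    K,Rm,t=cam(n); print(n,'campos',-Rm.T@t,'axis',Rm[2])
    for k in ['extractor','filter_handle','salt_shaker_mid','spice_jar_mid','tin_mid','squeeze_bottle_mid']:
        for b in boxes_of(n,k)[:3]:
            c,r=map(int,b['xy']); print(n,k,round(b['confidence'],2),c,r,np.round(w[r,c],3))
E
```

```text
clock 0.0
joint_pos [-6.06139e+01  2.05913e+01  6.31400e-01 -2.18000e-02 -7.01375e+01
 -1.65066e+01]
tool_pos [ 0.1503 -0.6575  0.2256]
orientation [ 94.644   89.9005 107.5161]
force [0.1568 0.2139 0.1359]
moment [-0.0031 -0.0348 -0.0105]
opening 0.0874
top campos [0.00355594 0.26682551 1.50330639] axis [ 0.34086173 -0.1846515  -0.92180101]
top extractor 0.74 258 280 [0.523 0.179 0.009]
top filter_handle 0.89 364 220 [ 0.545 -0.204  0.008]
top salt_shaker_mid 0.58 309 261 [0.48  0.027 0.082]
top salt_shaker_mid 0.55 359 276 [ 0.371 -0.078  0.084]
top salt_shaker_mid 0.47 336 254 [ 0.463 -0.053  0.08 ]
top spice_jar_mid 0.67 296 225 [0.59  0.012 0.107]
top tin_mid 0.93 154 315 [0.534 0.481 0.104]
top squeeze_bottle_mid 0.5 456 158 [ 0.538 -0.504  0.159]
top squeeze_bottle_mid 0.25 257 279 [0.525 0.181 0.016]
side campos [-0.01704473  1.20981321  0.78544741] axis [ 0.35454455 -0.81606029 -0.4564469 ]
side extractor 0.71 291 299 [0.51  0.19  0.016]
side filter_handle 0.82 329 235 [ 0.567 -0.194  0.004]
side salt_shaker_mid 0.95 357 263 [0.401 0.01  0.05 ]
side salt_shaker_mid 0.85 342 248 [ 0.466 -0.045  0.054]
side salt_shaker_mid 0.71 323 261 [0.487 0.039 0.052]
side spice_jar_mid 0.94 290 245 [0.595 0.021 0.069]
side tin_mid 0.97 210 351 [0.527 0.512 0.088]
side squeeze_bottle_mid 0.57 375 180 [ 0.508 -0.458  0.102]
side squeeze_bottle_mid 0.37 330 232 [ 0.569 -0.206  0.009]
```

View pics/top0.png

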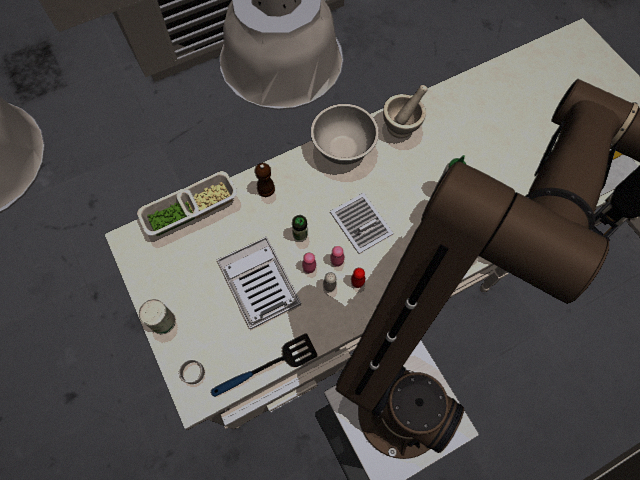

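View pics/side0.png

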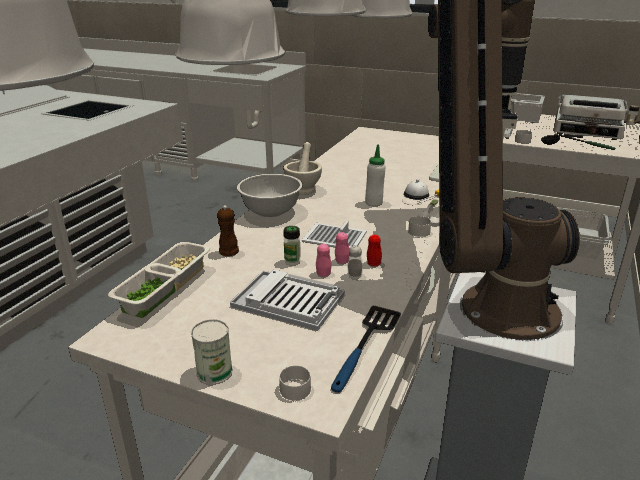

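The top view shows the filter at (362,222) with its handle bar near (368,228), and the extractor at (258,282) with the lip at its upper end. The grey salt shaker is at (330,281) between pink and red look-alikes, the jar at (300,228), the tin at (156,316), and the bottle is behind the arm.

```bash
cat > rect.py <<'E'
from h import *
def rect(n,im,z,x0,x1,y0,y1,s):  # ortho: up=+x, left=+y, s px per m
    K,Rm,t=cam(n); H=int((x1-x0)*s);W=int((y1-y0)*s)
    r,c=np.mgrid[:H,:W]; P=np.stack([x1-r/s,y1-c/s,np.full(r.shape,z)],-1).reshape(-1,3)
    q=proj(n,P).reshape(H,W,2).astype(np.float32)
    return cv2.remap(im,q[...,0],q[...,1],cv2.INTER_CUBIC)
E
python3 - <<'E'
from rect import *
d=np.load('top0.npz'); w=cloud('top',d['d'])
a=rect('top',d['im'],0.006,.43,.68,-.33,-.07,1500); b=rect('top',d['im'],0.014,.39,.66,.06,.32,1500)
h=min(len(a),len(b)); save('r0.png',np.hstack([b[:h],a[:h]]))
o=get_obs(); print(R.from_euler('xyz',o['orientation'],degrees=True).as_matrix().round(3))
# filter points: handle top
m=(w[...,2]>.024)&(w[...,2]<.045)&(abs(w[...,0]-.55)<.08)&(abs(w[...,1]+.2)<.08)
p=w[m]; print(len(p),p.mean(0),p[:,2].max()); 
if len(p)>5: print(cv2.minAreaRect((p[:,:2]*1000).astype(np.float32)))
m=(abs(w[...,2]-.015)<.03)&(w[...,2]>.011)&(abs(w[...,0]-.525)<.18)&(abs(w[...,1]-.18)<.13)
p=w[m];print(len(p),cv2.minAreaRect((p[:,:2]*1000).astype(np.float32)))
E
```

```text
[[ 0.    -0.223  0.975]
 [-0.     0.975  0.223]
 [-1.    -0.     0.   ]]
64 [ 0.51399465 -0.19122437  0.03756699] 0.04413693581577899
((515.3504638671875, -191.94602966308594), (13.11681079864502, 62.51628112792969), 1.6578242778778076)
3144 ((519.6668701171875, 160.1086883544922), (208.64111328125, 244.09060668945312), 89.29076385498047)
```

View pics/r0.png

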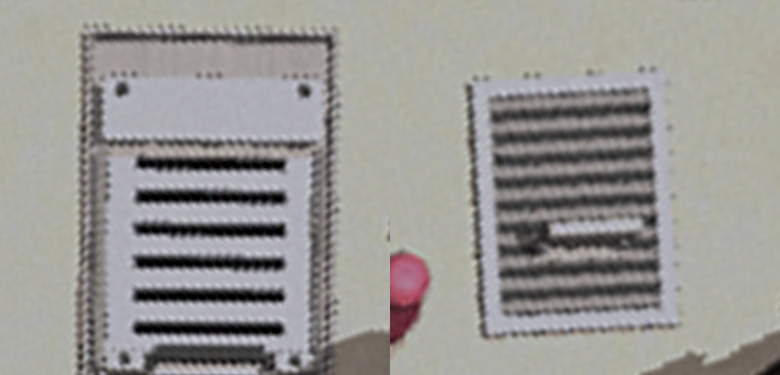

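```bash
S='{"claw":87,"linear":[0,20.7,25.6],"twist":0}'; python3 -m pendant '[{"claw":87,"linear":[0,20.7,25.6],"twist":0},{"claw":87,"linear":[0,20.7,25.6],"twist":0},{"claw":87,"linear":[0,20.7,25.6],"twist":0},{"claw":87,"linear":[0,20.7,25.6],"twist":0},{"claw":87,"linear":[0,20.7,25.6],"twist":0},{"claw":87,"linear":[0,20.7,25.6],"twist":0},{"claw":87,"linear":[0,20.7,25.6],"twist":0},{"claw":87,"linear":[0,20.7,25.6],"twist":0},{"claw":87,"linear":[0,20.7,25.6],"twist":0},{"claw":87,"linear":[0,20.7,25.6],"twist":0}]'
python3 -m pendant '[{"claw":87,"linear":[0,20.7,25.6],"twist":0},{"claw":87,"linear":[0,20.7,25.6],"twist":0},{"claw":87,"linear":[0,20.7,25.6],"twist":0},{"claw":87,"linear":[0,20.7,25.6],"twist":0},{"claw":87,"linear":[0,20.7,25.6],"twist":0},{"claw":87,"linear":[0,20.7,25.6],"twist":0},{"claw":87,"linear":[0,20.7,25.6],"twist":0},{"claw":87,"linear":[0,20.7,25.6],"twist":0},{"claw":87,"linear":[0,0,0],"twist":0.085},{"claw":87,"linear":[0,0,0],"twist":0.085}]'
python3 - <<'E'
from rect import *
import plant
o=obs(); print(plant.tcp_to_grasp)
im,d=snapshot('wrist'); np.savez('w1.npz',im=im,d=d); K,Rm,t=cam('wrist'); print(-Rm.T@t,Rm[2]); w=cloud('wrist',d)
T=np.array(o['tool_pos'])
a=rect('wrist',im,0.045,T[0]-.15,T[0]+.15,T[1]-.15,T[1]+.15,1500)
save('w1.png',np.hstack([cv2.resize(im,(440,330)),cv2.resize(a,(330,330))]))
m=(w[...,2]>.03)&(w[...,2]<.055)&(abs(w[...,0]-.515)<.06)&(abs(w[...,1]+.19)<.06)
p=w[m];print(len(p),p.mean(0),np.percentile(p[:,2],[5,50,95])); print(cv2.minAreaRect((p[:,:2]*1000).astype(np.float32)))
m=(w[...,2]>.004)&(w[...,2]<.012)&(abs(w[...,0]-.54)<.13)&(abs(w[...,1]+.19)<.11)
p=w[m];print(len(p),cv2.minAreaRect((p[:,:2]*1000).astype(np.float32)))
# refresh top view of bottle/others
im,d=snapshot('side'); w=cloud('side',d); print(boxes_of('side','squeeze_bottle_mid')[:2])
E
```

```text
clock: 1.53
tool_pos: [0.3546, -0.3978, 0.2269]
orientation: [-41.7, 90.0, -28.8]
force: [0.7, -1.2, 0.2]
opening: 0.0872
clock: 2.37
tool_pos: [0.5177, -0.1904, 0.2265]
orientation: [91.4, 90.0, 94.5]
force: [-0.2, 0.6, -0.4]
opening: 0.0869
clock 2.3667
joint_pos [ 1.53600e-01  8.95860e+00 -1.50397e+01 -3.80000e-03 -6.60019e+01
 -8.70613e+01]
tool_pos [ 0.5177 -0.1904  0.2265]
orientation [91.4086 89.9965 94.4993]
force [-0.1849  0.5736 -0.4344]
moment [0.0189 0.075  0.0106]
opening 0.0869
0.0188
[ 0.43876511 -0.19508467  0.38423181] [ 0.28687691  0.01395659 -0.95786578]
994 [ 0.5167071  -0.19681731  0.04336338] [0.03363444 0.04489203 0.04665127]
((517.859375, -197.0348663330078), (10.258246421813965, 61.05213165283203), 2.6530401706695557)
13846 ((546.8526611328125, -168.32339477539062), (170.32920837402344, 184.4730987548828), 2.927974224090576)
[{'xy': [372.7, 181.3], 'confidence': 0.57}]
```

View pics/w1.png

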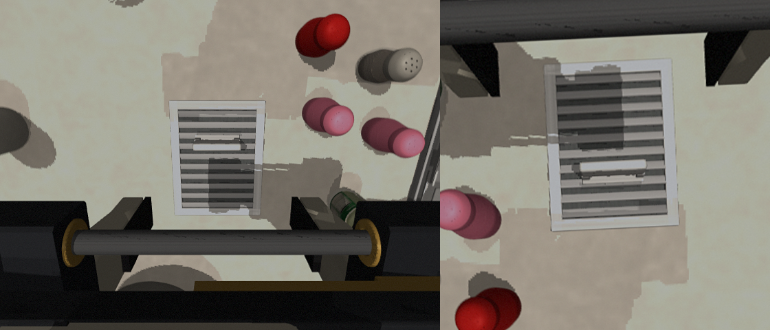

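The wrist view shows the bar at (217,146) with both ends free, and nothing stands beside the filter. I'll grip the bar across its ends (62 mm), because the pads then act as a hinge about y and let the filter tilt. The row commands can't tilt the tool.

```bash
python3 -m pendant '[{"claw":87,"linear":[20,-5.5,0],"twist":0},{"claw":87,"linear":[26,0,0],"twist":0},{"claw":87,"linear":[26,0,0],"twist":0},{"claw":87,"linear":[26,0,0],"twist":0},{"claw":87,"linear":[26,0,0],"twist":0},{"claw":87,"linear":[26,0,0],"twist":0},{"claw":87,"linear":[26,0,0],"twist":0},{"claw":87,"linear":[20,0,0],"twist":0},{"claw":87,"linear":[10,0,0],"twist":0},{"claw":87,"linear":[6,0,0],"twist":0}]'
python3 -m pendant '[{"claw":70,"linear":[0,0,0],"twist":0},{"claw":66,"linear":[0,0,0],"twist":0},{"claw":50,"linear":[0,0,0],"twist":0},{"claw":50,"linear":[0,0,0],"twist":0},{"claw":50,"linear":[0,0,0],"twist":0},{"claw":50,"linear":[0,0,0],"twist":0},{"claw":50,"linear":[0,0,0],"twist":0},{"claw":50,"linear":[0,0,0],"twist":0},{"claw":50,"linear":[0,0,0],"twist":0},{"claw":50,"linear":[0,0,0],"twist":0}]'
python3 - <<'E'
from h import *
obs()
E
```

```text
clock: 3.35
tool_pos: [0.516, -0.1979, 0.0133]
orientation: [176.3, 89.9, 179.5]
force: [0.4, -0.4, 0.7]
opening: 0.0871
clock: 4.18
tool_pos: [0.5177, -0.1974, 0.0157]
orientation: [-4.9, 89.9, -1.7]
force: [-1.1, 3.5, 7.4]
opening: 0.0617
clock 4.1833
joint_pos [-6.16200e-01  2.23449e+01 -2.88837e+01  3.40000e-03 -3.86634e+01
 -8.62176e+01]
tool_pos [ 0.5177 -0.1974  0.0157]
orientation [-4.9185 89.8919 -1.7497]
force [-1.1437  3.5117  7.3508]
moment [1.2416 0.3556 0.0372]
opening 0.0617
```

```bash
python3 -m pendant '[{"claw":50,"linear":[-5,0,0],"twist":0},{"claw":50,"linear":[-15,0,0],"twist":0},{"claw":50,"linear":[-25,0,0],"twist":0},{"claw":50,"linear":[-30,0,0],"twist":0},{"claw":50,"linear":[-30,0,0],"twist":0},{"claw":50,"linear":[-30,0,0],"twist":0},{"claw":50,"linear":[-30,0,0],"twist":0},{"claw":50,"linear":[-30,0,0],"twist":0},{"claw":50,"linear":[-25,0,0],"twist":0},{"claw":50,"linear":[-10,0,0],"twist":0}]'
python3 - <<'E'
from h import *
o=obs(); T=np.array(o['tool_pos'])
im,d=snapshot('wrist'); imS,dS=snapshot('side'); np.savez('w2.npz',im=im,d=d,imS=imS,dS=dS)
u,v=proj('side',T)[0].astype(int); print(u,v); c=imS[max(0,v-110):v+110,max(0,u-150):u+150]
save('s2.png',np.hstack([cv2.resize(c,(410,300)),cv2.resize(im,(390,300))]))
w=cloud('wrist',d); q=w-T; m=(abs(q[...,0])<.25)&(abs(q[...,1])<.12)&(q[...,2]>-.13)&(q[...,2]<.08); print(m.sum())
E
```

```text
clock: 5.02
tool_pos: [0.5177, -0.1979, 0.2484]
orientation: [-12.5, 89.7, -9.4]
force: [1.4, 0.2, -3.5]
opening: 0.0615
clock 5.0167
joint_pos [-6.40800e-01  8.21430e+00 -1.30195e+01  4.27000e-02 -6.85075e+01
 -8.62230e+01]
tool_pos [ 0.5177 -0.1979  0.2484]
orientation [-12.5195  89.7383  -9.3678]
force [ 1.3902  0.1639 -3.4994]
moment [-0.082  -0.1056 -0.0245]
opening 0.0615
345 162
72579
```

View pics/s2.png

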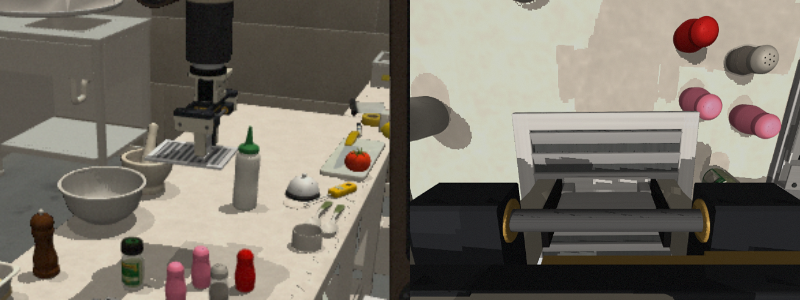

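Held, opening 61.5 mm. The filter is about level and carried clear; the side crop shows it at about (195,153). Next I'll measure its tilt and the extractor, including d from the stored top view.

```bash
cat > filt.py <<'E'
from h import *
def filt(d,T,az=0):
    """plane/edges of held filter in wrist cloud; az = filter yaw deg. Returns tilt (deg, + = far edge low) etc."""
    w=cloud('wrist',d); q=w-T; c,s=np.cos(np.radians(az)),np.sin(np.radians(az))
    q=np.stack([q[...,0]*c+q[...,1]*s,-q[...,0]*s+q[...,1]*c,q[...,2]],-1)
    best=None
    m=(abs(abs(q[...,1])-.057)<.012)&(q[...,0]>-.08)&(q[...,0]<.13)&(q[...,2]<.02)&(q[...,2]>-.09)
    p=q[m]; rng=np.random.default_rng(0)
    for _ in range(400):
        a=p[rng.choice(len(p),3,False)]; n=np.cross(a[1]-a[0],a[2]-a[0]); l=np.linalg.norm(n)
        if l<1e-6: continue
        n/=l; n*=np.sign(n[2]) 
        if n[2]<.8: continue
        k=(abs((p-a[0])@n)<.002)
        if best is None or k.sum()>best.sum(): best=k
    g=p[best]; A=np.c_[g[:,:2],np.ones(len(g))]; co=np.linalg.lstsq(A,g[:,2],rcond=None)[0]
    print('n',len(g),'slopes deg x %.2f y %.2f'%tuple(np.degrees(np.arctan(co[:2]))),'z top at TCP %.4f'%co[2])
    al=q[(abs(q[...,2]-(q[...,0]*co[0]+q[...,1]*co[1]+co[2]))<.003)&(abs(q[...,1])<.08)&(abs(q[...,0])<.15)]
    al=al[:,:]; print('x range',np.percentile(al[:,0],[.2,99.8]),'y range',np.percentile(al[:,1],[.5,99.5])); return co
E
python3 - <<'E'
from filt import *
o=get_obs(); d=np.load('w2.npz')['d']
filt(d,np.array(o['tool_pos']),3.1)
z=np.load('top0.npz'); w=cloud('top',z['d'])
# extractor profile along x at several y
for y in (.14,.16,.18):
  pass
m=(abs(w[...,0]-.52)<.16)&(abs(w[...,1]-.16)<.12)
p=w[m]
for x in np.arange(.38,.66,.008):
    k=p[(abs(p[:,0]-x)<.004)]; kc=k[abs(k[:,1]-.16)<.03]
    print(round(x,3),'mid z %.1f'%(1e3*np.median(kc[:,2])) ,'max %.1f'%(1e3*np.percentile(kc[:,2],95)),'y>8mm: %s'%np.round([k[k[:,2]>.009][:,1].min(),k[k[:,2]>.009][:,1].max()],3) if (k[:,2]>.009).sum()>3 else '')
E
```

```text
n 10255 slopes deg x -0.59 y 0.00 z top at TCP -0.0108
x range [-0.05437019  0.06314873] y range [-0.06450635  0.06345716]
0.38 mid z -1.9 max 5.3 
0.388 mid z -0.6 max 3.7 
0.396 mid z -0.8 max 13.2 y>8mm: [0.102 0.242]
0.404 mid z 10.6 max 18.3 y>8mm: [0.098 0.265]
0.412 mid z 17.2 max 33.2 y>8mm: [0.098 0.265]
0.42 mid z 29.3 max 34.4 y>8mm: [0.092 0.265]
0.428 mid z 17.1 max 30.5 y>8mm: [0.099 0.265]
0.436 mid z 13.7 max 18.8 y>8mm: [0.098 0.265]
0.444 mid z 13.5 max 20.9 y>8mm: [0.098 0.264]
0.452 mid z 14.4 max 18.9 y>8mm: [0.098 0.264]
0.46 mid z 14.0 max 18.9 y>8mm: [0.098 0.265]
0.468 mid z 14.7 max 19.0 y>8mm: [0.098 0.264]
0.476 mid z 13.7 max 17.9 y>8mm: [0.042 0.264]
0.484 mid z 14.3 max 19.5 y>8mm: [0.04  0.264]
0.492 mid z 13.3 max 19.1 y>8mm: [0.041 0.264]
0.5 mid z 13.3 max 19.7 y>8mm: [0.041 0.264]
0.508 mid z 13.7 max 17.7 y>8mm: [0.097 0.264]
0.516 mid z 14.0 max 18.5 y>8mm: [0.097 0.264]
0.524 mid z 13.1 max 18.7 y>8mm: [0.056 0.264]
0.532 mid z 13.1 max 17.6 y>8mm: [0.097 0.264]
0.54 mid z 14.3 max 18.2 y>8mm: [0.097 0.263]
0.548 mid z 14.7 max 18.2 y>8mm: [0.096 0.263]
0.556 mid z 14.7 max 36.7 y>8mm: [0.096 0.263]
0.564 mid z 29.2 max 35.6 y>8mm: [0.099 0.263]
0.572 mid z 32.6 max 37.0 y>8mm: [0.097 0.263]
0.58 mid z 33.3 max 38.3 y>8mm: [0.097 0.263]
0.588 mid z 33.8 max 38.0 y>8mm: [0.097 0.263]
0.596 mid z 32.1 max 36.5 y>8mm: [0.096 0.263]
0.604 mid z 30.6 max 31.4 y>8mm: [0.097 0.262]
0.612 mid z 4.3 max 9.5 y>8mm: [0.096 0.263]
0.62 mid z 3.6 max 8.6 y>8mm: [0.096 0.262]
0.628 mid z 4.4 max 8.6 y>8mm: [0.097 0.262]
0.636 mid z 6.4 max 16.7 y>8mm: [0.096 0.262]
0.644 mid z 7.7 max 14.5 y>8mm: [0.106 0.261]
0.652 mid z -1.1 max 3.8
```

```bash
python3 - <<'E'
from h import *
z=np.load('top0.npz'); w=cloud('top',z['d'])
for n in ('salt_shaker_mid','spice_jar_mid'): pass
print(np.round([w[281,330],w[228,300],w[277,359]],3))
E
```

```text
[[ 0.397  0.003  0.085]
 [ 0.579  0.005  0.1  ]
 [ 0.368 -0.076  0.084]]
```

The extractor's centre is about (0.523, 0.180) with yaw about -0.7°. The lip mouth is at x≈0.560 and the roller at about 0.42, so d is roughly -14 mm. The filter hangs almost level (0.6° far edge down), so it's stiff in the pads. I'll carry it over and look closely.

```bash
python3 -m pendant '[{"claw":50,"linear":[0,20,-3],"twist":0},{"claw":50,"linear":[0,34,-6],"twist":0},{"claw":50,"linear":[0,34,-6],"twist":0},{"claw":50,"linear":[0,34,-6],"twist":0},{"claw":50,"linear":[0,34,-6],"twist":0},{"claw":50,"linear":[0,34,-6],"twist":0},{"claw":50,"linear":[0,34,-6],"twist":0},{"claw":50,"linear":[0,34,-6],"twist":0},{"claw":50,"linear":[0,34,-6],"twist":0},{"claw":50,"linear":[0,34,-6],"twist":0}]'
python3 -m pendant '[{"claw":50,"linear":[0,34,-5],"twist":0},{"claw":50,"linear":[0,23,0],"twist":0},{"claw":50,"linear":[0,0,0],"twist":0.065},{"claw":50,"linear":[20,0,0],"twist":0},{"claw":50,"linear":[28,0,0],"twist":0},{"claw":50,"linear":[28,0,0],"twist":0},{"claw":50,"linear":[28,0,0],"twist":0},{"claw":50,"linear":[28,0,0],"twist":0},{"claw":50,"linear":[20,0,0],"twist":0},{"claw":50,"linear":[0,0,0],"twist":0}]'
python3 - <<'E'
from filt import *
from rect import rect
o=obs(); T=np.array(o['tool_pos'])
im,d=snapshot('wrist'); imS,dS=snapshot('side'); np.savez('w3.npz',im=im,d=d,imS=imS,dS=dS)
filt(d,T,-.7)
w=cloud('wrist',d)
m=(abs(w[...,1]-.18)<.05)&(w[...,0]>.4)&(w[...,0]<.68)&(w[...,2]<.12); p=w[m]
for x in np.arange(.50,.66,.004):
    k=p[abs(p[:,0]-x)<.002]
    if len(k)>5: print(round(x,3),len(k),np.round(1e3*np.percentile(k[:,2],[5,50,95]),1))
save('w3.png',np.hstack([im,imS[200:440,180:420].repeat(2,0).repeat(2,1)[:, :480]])[:, :1120][:, ::1] if 0 else cv2.resize(np.hstack([im,cv2.resize(imS[220:400,200:440],(640,480))]),(800,300)))
E
```

```text
clock: 5.95
tool_pos: [0.44, 0.1257, 0.2421]
orientation: [-158.6, 89.8, -155.5]
force: [1.9, 0.0, -3.9]
opening: 0.0618
clock: 6.78
tool_pos: [0.43, 0.1781, 0.0867]
orientation: [-140.8, 89.4, -141.5]
force: [-0.3, -0.8, -4.6]
opening: 0.0619
clock 6.7833
joint_pos [ 4.675290e+01  9.591900e+00 -3.525580e+01 -1.290000e-01 -4.579160e+01
 -1.373389e+02]
tool_pos [0.43   0.1781 0.0867]
orientation [-140.8026   89.3541 -141.479 ]
force [-0.2537 -0.8283 -4.6058]
moment [-0.2139  0.155  -0.0159]
opening 0.0619
n 10529 slopes deg x -1.11 y -0.33 z top at TCP -0.0063
x range [-0.05164091  0.06598743] y range [-0.06239442  0.06551101]
```

View pics/w3.png

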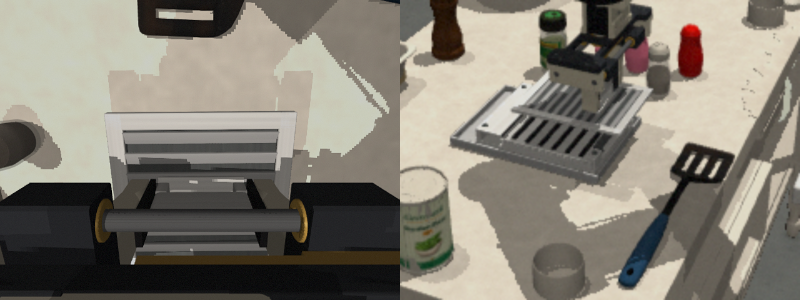

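The wrist camera sees only the handle half, so the far edge has to be judged from the side and top cameras. The side crop shows the filter above the cradle, with its far edge at about (530,95) just short of the lip. I'll refine the mouth and far-edge x from depth.

```bash
python3 - <<'E'
from h import *
o=obs(); T=np.array(o['tool_pos'])
for n in ('top','side'):
    z=np.load(n+'0.npz'); w=cloud(n,z['d'])
    m=(w[...,2]>.025)&(w[...,2]<.042)&(abs(w[...,1]-.18)<.06)
    p=w[m]; L=p[(p[:,0]>.53)&(p[:,0]<.63)]; C=p[(p[:,0]>.39)&(p[:,0]<.45)]
    print(n,'lip x',np.percentile(L[:,0],[1,5,95,99]).round(4),'y',np.percentile(L[:,1],[1,99]).round(4),'z',np.median(L[:,2]).round(4),'| roller x',np.percentile(C[:,0],[1,5,50,95,99]).round(4),'y',np.percentile(C[:,1],[1,99]).round(4),'z',np.percentile(C[:,2],[50,95]).round(4))
    im,d=snapshot(n); np.savez(n+'4.npz',im=im,d=d); w=cloud(n,d)
    m=(w[...,2]>T[2]-.035)&(w[...,2]<T[2]+.01)&(abs(w[...,1]-.18)<.075)&(w[...,0]>.47)&(w[...,0]<.62)
    p=w[m]; print(n,len(p),'filter far x',np.percentile(p[:,0],[50,95,99,99.8]).round(4),'y',np.percentile(p[:,1],[1,50,99]).round(4))
    A=np.c_[p[:,:2],np.ones(len(p))]; c=np.linalg.lstsq(A,p[:,2],rcond=None)[0]; print('plane deg',np.degrees(c[:2]).round(2),'z at far',c@[.545,.18,1])
E
```

```text
clock 6.8833
joint_pos [ 4.67509e+01  9.31480e+00 -3.48924e+01 -3.40000e-03 -4.60447e+01
 -1.37337e+02]
tool_pos [0.433  0.1804 0.0912]
orientation [-133.2094   89.748  -133.7978]
force [-0.7611  0.7526 -4.2244]
moment [ 0.0831  0.014  -0.0417]
opening 0.0618
top lip x [0.5591 0.5619 0.5995 0.6026] y [0.1216 0.2393] z 0.0327 | roller x [0.4069 0.4087 0.4176 0.4245 0.4257] y [0.1218 0.239 ] z [0.0306 0.0362]Traceback (most recent call last):
  File "<stdin>", line 10, in <module>
    return _quantile_unchecked(
        a, q, axis, out, overwrite_input, method, keepdims, weights)
    return _ureduce(a,
                    func=_quantile_ureduce_func,
    ...<5 lines>...
                    overwrite_input=overwrite_input,
                    method=method)
    r = func(a, **kwargs)
    result = _quantile(arr,
                       quantiles=q,
    ...<2 lines>...
                       out=out,
                       weights=wgt)
    slices_having_nans = np.isnan(arr[-1, ...])
                                  ~~~^^^^^^^^^
IndexError: index -1 is out of bounds for axis 0 with size 0
```

```bash
cat > side.py <<'E'
from h import *
def side(lo=.035,hi=.01):
    o=obs(); T=np.array(o['tool_pos']); im,d=snapshot('side'); w=cloud('side',d)
    m=(w[...,2]>T[2]-lo)&(w[...,2]<T[2]+hi)&(abs(w[...,1]-.18)<.072)&(w[...,0]>T[0]+.03)&(w[...,0]<T[0]+.14)
    p=w[m]; A=np.c_[p[:,:2],np.ones(len(p))]
    for _ in range(4):
        c=np.linalg.lstsq(A,p[:,2],rcond=None)[0]; k=abs(A@c-p[:,2])<.004; p,A=p[k],A[k]
    print('side n',len(p),'far x',np.percentile(p[:,0],[90,98,99.8]).round(4),'y',np.percentile(p[:,1],[1,50,99]).round(4),'slope deg',np.degrees(np.arctan(c[:2])).round(2),'top z at far(+.115)',(c@[T[0]+.115,.18,1]).round(4))
    return im,d
E
python3 - <<'E'
from side import *
z=np.load('side0.npz'); w=cloud('side',z['d'])
m=(w[...,2]>.025)&(w[...,2]<.042)&(abs(w[...,1]-.18)<.06)
p=w[m]; L=p[(p[:,0]>.53)&(p[:,0]<.63)]; C=p[(p[:,0]>.39)&(p[:,0]<.45)]
print('lip x',np.percentile(L[:,0],[1,5,95,99]).round(4),'y',np.percentile(L[:,1],[1,99]).round(4),'z',np.median(L[:,2]).round(4),'| roller x',np.percentile(C[:,0],[1,5,50,95,99]).round(4),'y',np.percentile(C[:,1],[1,99]).round(4),'z',np.percentile(C[:,2],[50,95]).round(4))
m=(w[...,2]>.010)&(w[...,2]<.018)&(abs(w[...,0]-.52)<.15)&(abs(w[...,1]-.18)<.1); p=w[m]; print(cv2.minAreaRect((p[:,:2]*1000).astype(np.float32)))
side()
E
```

```text
lip x [0.5625 0.5642 0.6029 0.6056] y [0.1216 0.2373] z 0.0349 | roller x [0.4117 0.4128 0.4201 0.4279 0.4297] y [0.1223 0.2388] z [0.032  0.0355]
((524.1416015625, 180.710205078125), (176.75048828125, 245.39495849609375), 88.71153259277344)
clock 6.9333
joint_pos [ 4.675400e+01  9.222800e+00 -3.479780e+01  1.800000e-02 -4.605360e+01
 -1.373379e+02]
tool_pos [0.4339 0.1813 0.0925]
orientation [-122.7913   89.9247 -123.3627]
force [ 1.4621  0.1389 -3.3332]
moment [0.0643 0.0544 0.0309]
opening 0.0617
side n 730 far x [0.544  0.5498 0.5512] y [0.1422 0.2033 0.247 ] slope deg [0.6  0.33] top z at far(+.115) 0.083
```

```bash
python3 -m pendant '[{"claw":50,"linear":[10,0,0],"twist":0},{"claw":50,"linear":[12,0,0],"twist":0},{"claw":50,"linear":[10,0,0],"twist":0},{"claw":50,"linear":[6,0,0],"twist":0},{"claw":50,"linear":[2,0,0],"twist":0},{"claw":50,"linear":[0,0,0],"twist":0},{"claw":50,"linear":[0,0,0],"twist":0},{"claw":50,"linear":[0,0,0],"twist":0},{"claw":50,"linear":[0,0,0],"twist":0},{"claw":50,"linear":[0,0,0],"twist":0}]'
python3 - <<'E'
from side import *
side()
E
```

```text
clock: 7.82
tool_pos: [0.4342, 0.1817, 0.053]
orientation: [44.6, 90.0, 44.0]
force: [0.1, -0.4, -5.0]
opening: 0.0616
clock 7.8167
joint_pos [ 4.675460e+01  1.259920e+01 -3.735150e+01  3.500000e-03 -4.000140e+01
 -1.373367e+02]
tool_pos [0.4342 0.1817 0.053 ]
orientation [44.6213 89.9521 44.0418]
force [ 0.0705 -0.3978 -5.0246]
moment [0.0456 0.1151 0.0454]
opening 0.0616
side n 534 far x [0.5671 0.5729 0.5739] y [0.1394 0.1968 0.2468] slope deg [-4.09 -1.83] top z at far(+.115) 0.0394
```

```bash
python3 -m pendant '[{"claw":50,"linear":[1.5,0,0],"twist":0},{"claw":50,"linear":[1.5,0,0],"twist":0},{"claw":50,"linear":[1,0,0],"twist":0},{"claw":50,"linear":[0,0,0],"twist":0},{"claw":50,"linear":[0,0,0],"twist":0},{"claw":50,"linear":[0,0,0],"twist":0},{"claw":50,"linear":[0,0,0],"twist":0},{"claw":50,"linear":[0,0,0],"twist":0},{"claw":50,"linear":[0,0,0],"twist":0},{"claw":50,"linear":[0,0,0],"twist":0}]'
python3 -m pendant '[{"claw":50,"linear":[1,0,0],"twist":0},{"claw":50,"linear":[0,0,0],"twist":0},{"claw":50,"linear":[0,0,0],"twist":0},{"claw":50,"linear":[0,0,0],"twist":0},{"claw":50,"linear":[0,0,0],"twist":0},{"claw":50,"linear":[0,0,0],"twist":0},{"claw":50,"linear":[0,0,0],"twist":0},{"claw":50,"linear":[0,0,0],"twist":0},{"claw":50,"linear":[0,0,0],"twist":0},{"claw":50,"linear":[0,0,0],"twist":0}]'
```

```text
clock: 8.7
tool_pos: [0.434, 0.1815, 0.0486]
orientation: [54.2, 90.0, 53.6]
force: [0.1, -0.8, -4.6]
opening: 0.0618
clock: 9.53
tool_pos: [0.434, 0.1815, 0.0476]
orientation: [44.7, 90.0, 44.2]
force: [-0.5, 0.5, -4.3]
opening: 0.0621
```

```bash
python3 -m pendant '[{"claw":50,"linear":[1,0,0],"twist":0},{"claw":50,"linear":[0,0,0],"twist":0},{"claw":50,"linear":[0,0,0],"twist":0},{"claw":50,"linear":[0,0,0],"twist":0},{"claw":50,"linear":[0,0,0],"twist":0},{"claw":50,"linear":[0,0,0],"twist":0},{"claw":50,"linear":[0,0,0],"twist":0},{"claw":50,"linear":[0,0,0],"twist":0},{"claw":50,"linear":[0,0,0],"twist":0},{"claw":50,"linear":[0,0,0],"twist":0}]'
```

```text
clock: 10.37
tool_pos: [0.4342, 0.1816, 0.0467]
orientation: [35.3, 90.0, 34.7]
force: [0.9, -1.0, 3.5]
opening: 0.0617
```

Contact on the roller/cheeks at TCP z = 46.7 mm. I'll back off 0.7 mm and feel forward for the lip's front face.

```bash
python3 -m pendant '[{"claw":50,"linear":[-0.7,0,0],"twist":0},{"claw":50,"linear":[0,0,3],"twist":0},{"claw":50,"linear":[0,0,3],"twist":0},{"claw":50,"linear":[0,0,2],"twist":0},{"claw":50,"linear":[0,0,1],"twist":0},{"claw":50,"linear":[0,0,0],"twist":0},{"claw":50,"linear":[0,0,0],"twist":0},{"claw":50,"linear":[0,0,0],"twist":0},{"claw":50,"linear":[0,0,0],"twist":0},{"claw":50,"linear":[0,0,0],"twist":0}]'
python3 -m pendant '[{"claw":50,"linear":[0,0,1],"twist":0},{"claw":50,"linear":[0,0,1],"twist":0},{"claw":50,"linear":[0,0,0],"twist":0},{"claw":50,"linear":[0,0,0],"twist":0},{"claw":50,"linear":[0,0,0],"twist":0},{"claw":50,"linear":[0,0,0],"twist":0},{"claw":50,"linear":[0,0,0],"twist":0},{"claw":50,"linear":[0,0,0],"twist":0},{"claw":50,"linear":[0,0,0],"twist":0},{"claw":50,"linear":[0,0,0],"twist":0}]'
```

```text
clock: 11.2
tool_pos: [0.4429, 0.1814, 0.0472]
orientation: [175.0, 90.0, 174.4]
force: [0.6, -0.5, -3.7]
opening: 0.0619
clock: 12.03
tool_pos: [0.445, 0.1814, 0.0473]
orientation: [60.9, 90.0, 60.3]
force: [0.2, 0.6, -3.7]
opening: 0.0617
```

```bash
python3 -m pendant '[{"claw":50,"linear":[0,0,1],"twist":0},{"claw":50,"linear":[0,0,0.5],"twist":0},{"claw":50,"linear":[0,0,0],"twist":0},{"claw":50,"linear":[0,0,0],"twist":0},{"claw":50,"linear":[0,0,0],"twist":0},{"claw":50,"linear":[0,0,0],"twist":0},{"claw":50,"linear":[0,0,0],"twist":0},{"claw":50,"linear":[0,0,0],"twist":0},{"claw":50,"linear":[0,0,0],"twist":0},{"claw":50,"linear":[0,0,0],"twist":0}]'
python3 -m pendant '[{"claw":50,"linear":[0,0,1],"twist":0},{"claw":50,"linear":[0,0,0],"twist":0},{"claw":50,"linear":[0,0,0],"twist":0},{"claw":50,"linear":[0,0,0],"twist":0},{"claw":50,"linear":[0,0,0],"twist":0},{"claw":50,"linear":[0,0,0],"twist":0},{"claw":50,"linear":[0,0,0],"twist":0},{"claw":50,"linear":[0,0,0],"twist":0},{"claw":50,"linear":[0,0,0],"twist":0},{"claw":50,"linear":[0,0,0],"twist":0}]'
```

```text
clock: 12.87
tool_pos: [0.4459, 0.1812, 0.0471]
orientation: [-163.5, 89.9, -164.1]
force: [-5.2, 2.4, -2.4]
opening: 0.0618
clock: 13.7
tool_pos: [0.446, 0.1812, 0.047]
orientation: [-168.6, 89.9, -169.3]
force: [-10.2, 4.6, 0.9]
opening: 0.062
```

```bash
python3 -m pendant '[{"claw":50,"linear":[0,0,0.7],"twist":0},{"claw":50,"linear":[0,0,0],"twist":0},{"claw":50,"linear":[0,0,0],"twist":0},{"claw":50,"linear":[0,0,0],"twist":0},{"claw":50,"linear":[0,0,0],"twist":0},{"claw":50,"linear":[0,0,0],"twist":0},{"claw":50,"linear":[0,0,0],"twist":0},{"claw":50,"linear":[0,0,0],"twist":0},{"claw":50,"linear":[0,0,0],"twist":0},{"claw":50,"linear":[0,0,0],"twist":0}]'
python3 - <<'E'
from filt import *
o=obs(); im,d=snapshot('wrist'); filt(d,np.array(o['tool_pos']),-.7)
E
```

```text
clock: 14.53
tool_pos: [0.4461, 0.1811, 0.047]
orientation: [-170.7, 89.8, -171.3]
force: [-14.8, 7.6, 3.7]
opening: 0.0617
clock 14.5333
joint_pos [  45.485    14.1656  -36.1446   -0.1689  -39.8344 -135.9825]
tool_pos [0.4461 0.1811 0.047 ]
orientation [-170.7096   89.8194 -171.337 ]
force [-14.757    7.5798   3.7458]
moment [ 2.236   5.3076 -0.049 ]
opening 0.0617
n 10471 slopes deg x -0.93 y -0.07 z top at TCP -0.0107
x range [-0.05448622  0.06290105] y range [-0.06458173  0.0634193 ]
```

At about 15 N against the lip face the hinge still does not slip (slope -0.9°), so I won't push harder. Resting the near edge on top of the lip gives a 55 mm lever instead of 33 mm. First I'll check whether the space beyond the extractor is free.

```bash
python3 - <<'E'
from h import *
z=np.load('top0.npz'); w=cloud('top',z['d']).reshape(-1,3); s=cloud('side',np.load('side0.npz')['d']).reshape(-1,3)
w=np.vstack([w,s]); w=w[~np.isnan(w[:,0])]
print('y cols', np.arange(.30,.02,-.02).round(2))
for x in np.arange(.60,.86,.02):
    row=[]
    for y in np.arange(.30,.02,-.02):
        k=w[(abs(w[:,0]-x)<.01)&(abs(w[:,1]-y)<.01)&(w[:,2]<.3)]; row.append(int(1e3*np.percentile(k[:,2],97)) if len(k) else -9)
    print(round(x,2),row)
E
```

```text
y cols [0.3  0.28 0.26 0.24 0.22 0.2  0.18 0.16 0.14 0.12 0.1  0.08 0.06 0.04]
0.6 [2, 3, 34, 37, 37, 37, 36, 37, 36, 38, 35, 2, 2, 3]
0.62 [4, 3, 16, 7, 10, 7, 6, 10, 10, 10, 16, 5, 4, 4]
0.64 [3, 4, 15, 15, 15, 17, 18, 16, 17, 18, 17, 5, 4, 3]
0.66 [3, 3, 3, 3, 3, 4, 4, 3, 2, 4, 4, 3, 5, 3]
0.68 [2, 5, 3, 4, 3, 3, 3, 3, 3, 3, 3, 4, 3, 3]
0.7 [2, 3, 4, 3, 2, 3, 4, 3, 5, 3, 3, 4, 4, 4]
0.72 [4, 4, 3, 3, 4, 4, 3, 2, 3, 4, 3, 4, 4, 3]
0.74 [2, 3, 3, 2, 4, 4, 4, 4, 6, 2, 3, 3, 4, 3]
0.76 [3, 4, 3, 3, 4, 2, 4, 2, 4, 4, 4, 3, 3, 16]
0.78 [68, 67, 67, 67, 66, 68, 68, 67, 67, 5, 2, 5, 5, 133]
0.8 [66, 67, 68, 67, 66, 65, 66, 66, 66, 68, 4, 3, 2, 138]
0.82 [42, 68, 66, 67, 46, 47, 47, 45, 50, 67, 62, 4, 4, 131]
0.84 [44, 67, 66, 67, 41, 45, 46, 45, 46, 69, 4, 6, 2, 3]
```

The space is free to x≈0.77, with the tray (67 mm) beyond it. Next is back off, lift, and move so the near edge is over the rear of the lip (TCP x 0.645).

```bash
python3 -m pendant '[{"claw":50,"linear":[0,0,-5],"twist":0},{"claw":50,"linear":[-15,0,0],"twist":0},{"claw":50,"linear":[-25,0,0],"twist":0},{"claw":50,"linear":[0,0,27],"twist":0},{"claw":50,"linear":[0,0,35],"twist":0},{"claw":50,"linear":[0,0,35],"twist":0},{"claw":50,"linear":[0,0,35],"twist":0},{"claw":50,"linear":[0,0,35],"twist":0},{"claw":50,"linear":[0,0,25],"twist":0},{"claw":50,"linear":[0,0,10],"twist":0}]'
python3 -m pendant '[{"claw":50,"linear":[10,0,0],"twist":0},{"claw":50,"linear":[12,0,0],"twist":0},{"claw":50,"linear":[5,0,0],"twist":0},{"claw":50,"linear":[2,0,0],"twist":0},{"claw":50,"linear":[0,0,0],"twist":0},{"claw":50,"linear":[0,0,0],"twist":0},{"claw":50,"linear":[0,0,0],"twist":0},{"claw":50,"linear":[0,0,0],"twist":0},{"claw":50,"linear":[0,0,0],"twist":0},{"claw":50,"linear":[0,0,0],"twist":0}]'
python3 - <<'E'
from filt import *
o=obs(); im,d=snapshot('wrist'); filt(d,np.array(o['tool_pos']),-.7)
im,d=snapshot('side'); T=np.array(o['tool_pos']); u,v=proj('side',T)[0].astype(int); print(u,v)
save('s5.png',cv2.resize(im[max(0,v-75):v+75,u-100:u+100],(640,480)))
E
```

```text
clock: 15.42
tool_pos: [0.6489, 0.1788, 0.0864]
orientation: [-20.0, 89.9, -20.6]
force: [0.3, 0.8, -4.3]
opening: 0.0619
clock: 16.25
tool_pos: [0.6453, 0.1795, 0.0587]
orientation: [31.9, 90.0, 31.3]
force: [-1.3, 0.2, -4.5]
opening: 0.0618
clock 16.25
joint_pos [ 3.218170e+01  2.799880e+01 -1.124130e+01  7.000000e-04 -5.072270e+01
 -1.227626e+02]
tool_pos [0.6453 0.1795 0.0587]
orientation [31.8917 89.9628 31.3113]
force [-1.2607  0.1969 -4.5197]
moment [-0.0047  0.1256  0.0255]
opening 0.0618
n 10332 slopes deg x -1.10 y -0.02 z top at TCP -0.0110
x range [-0.05451124  0.06320059] y range [-0.0646737   0.06329058]
245 271
```

View pics/s5.png

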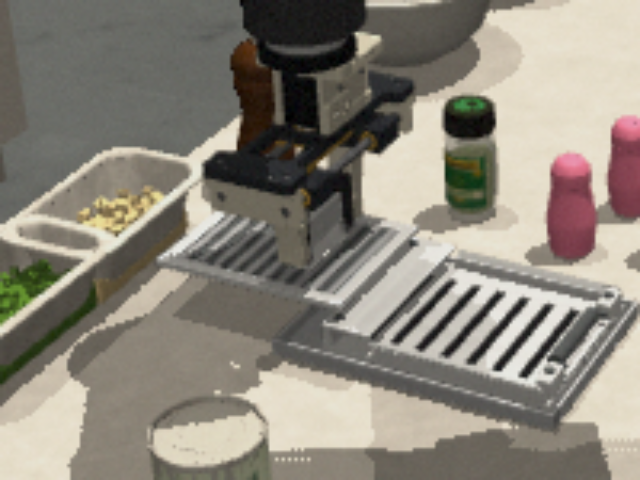

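The near edge, around (370,270), is over the back of the lip, and the far edge is clear of the tray.

```bash
python3 -m pendant '[{"claw":50,"linear":[2,0,0],"twist":0},{"claw":50,"linear":[2,0,0],"twist":0},{"claw":50,"linear":[1,0,0],"twist":0},{"claw":50,"linear":[1,0,0],"twist":0},{"claw":50,"linear":[1,0,0],"twist":0},{"claw":50,"linear":[0,0,0],"twist":0},{"claw":50,"linear":[0,0,0],"twist":0},{"claw":50,"linear":[0,0,0],"twist":0},{"claw":50,"linear":[0,0,0],"twist":0},{"claw":50,"linear":[0,0,0],"twist":0}]'
python3 -m pendant '[{"claw":50,"linear":[1,0,0],"twist":0},{"claw":50,"linear":[1,0,0],"twist":0},{"claw":50,"linear":[0.5,0,0],"twist":0},{"claw":50,"linear":[0,0,0],"twist":0},{"claw":50,"linear":[0,0,0],"twist":0},{"claw":50,"linear":[0,0,0],"twist":0},{"claw":50,"linear":[0,0,0],"twist":0},{"claw":50,"linear":[0,0,0],"twist":0},{"claw":50,"linear":[0,0,0],"twist":0},{"claw":50,"linear":[0,0,0],"twist":0}]'
```

```text
clock: 17.18
tool_pos: [0.6453, 0.1794, 0.0514]
orientation: [32.0, 90.0, 31.5]
force: [-0.7, 0.5, -4.8]
opening: 0.0617
clock: 18.02
tool_pos: [0.6452, 0.1793, 0.0488]
orientation: [13.1, 90.0, 12.5]
force: [-0.1, 0.5, -4.9]
opening: 0.0616
```

```bash
python3 -m pendant '[{"claw":50,"linear":[1,0,0],"twist":0},{"claw":50,"linear":[0.5,0,0],"twist":0},{"claw":50,"linear":[0.5,0,0],"twist":0},{"claw":50,"linear":[0,0,0],"twist":0},{"claw":50,"linear":[0,0,0],"twist":0},{"claw":50,"linear":[0,0,0],"twist":0},{"claw":50,"linear":[0,0,0],"twist":0},{"claw":50,"linear":[0,0,0],"twist":0},{"claw":50,"linear":[0,0,0],"twist":0},{"claw":50,"linear":[0,0,0],"twist":0}]'
```

```text
clock: 18.85
tool_pos: [0.6461, 0.1794, 0.0474]
orientation: [11.5, 89.9, 10.9]
force: [4.1, -2.9, 4.8]
opening: 0.0619
```

```bash
python3 -m pendant '[{"claw":50,"linear":[0.3,0,0],"twist":0},{"claw":50,"linear":[0.3,0,0],"twist":0},{"claw":50,"linear":[0,0,0],"twist":0},{"claw":50,"linear":[0,0,0],"twist":0},{"claw":50,"linear":[0,0,0],"twist":0},{"claw":50,"linear":[0,0,0],"twist":0},{"claw":50,"linear":[0,0,0],"twist":0},{"claw":50,"linear":[0,0,0],"twist":0},{"claw":50,"linear":[0,0,0],"twist":0},{"claw":50,"linear":[0,0,0],"twist":0}]'
python3 - <<'E'
from filt import *
o=obs(); im,d=snapshot('wrist'); filt(d,np.array(o['tool_pos']),-.7)
E
```

```text
clock: 19.68
tool_pos: [0.6464, 0.1794, 0.0469]
orientation: [11.1, 89.9, 10.5]
force: [5.2, -3.2, 5.1]
opening: 0.0618
clock 19.6833
joint_pos [ 3.215240e+01  2.877190e+01 -1.177820e+01  6.180000e-02 -4.933170e+01
 -1.227612e+02]
tool_pos [0.6464 0.1794 0.0469]
orientation [11.0833 89.8728 10.5147]
force [ 5.2075 -3.2464  5.1478]
moment [-1.171  -1.3552  0.0792]
opening 0.0618
n 12289 slopes deg x 4.00 y 0.17 z top at TCP -0.0092
x range [-0.12129858  0.00570521] y range [-0.07599786  0.07213264]
```

The force levels off at about 10 N while the tool keeps descending, so the hinge is slipping. I'll continue gently.

```bash
python3 -m pendant '[{"claw":50,"linear":[0.4,0,0],"twist":0},{"claw":50,"linear":[0.4,0,0],"twist":0},{"claw":50,"linear":[0.4,0,0],"twist":0},{"claw":50,"linear":[0.4,0,0],"twist":0},{"claw":50,"linear":[0.4,0,0],"twist":0},{"claw":50,"linear":[0,0,0],"twist":0},{"claw":50,"linear":[0,0,0],"twist":0},{"claw":50,"linear":[0,0,0],"twist":0},{"claw":50,"linear":[0,0,0],"twist":0},{"claw":50,"linear":[0,0,0],"twist":0}]'
python3 -m pendant '[{"claw":50,"linear":[0.5,0,0],"twist":0},{"claw":50,"linear":[0.5,0,0],"twist":0},{"claw":50,"linear":[0.5,0,0],"twist":0},{"claw":50,"linear":[0.5,0,0],"twist":0},{"claw":50,"linear":[0.5,0,0],"twist":0},{"claw":50,"linear":[0.5,0,0],"twist":0},{"claw":50,"linear":[0,0,0],"twist":0},{"claw":50,"linear":[0,0,0],"twist":0},{"claw":50,"linear":[0,0,0],"twist":0},{"claw":50,"linear":[0,0,0],"twist":0}]'
```

```text
clock: 20.57
tool_pos: [0.6471, 0.1795, 0.0453]
orientation: [11.3, 89.8, 10.7]
force: [6.6, -3.6, 6.2]
opening: 0.0616
clock: 21.4
tool_pos: [0.6479, 0.1799, 0.0427]
orientation: [14.8, 89.7, 14.3]
force: [7.5, -4.4, 6.3]
opening: 0.0613
```

```bash
python3 -m pendant '[{"claw":50,"linear":[0.5,0,0],"twist":0},{"claw":50,"linear":[0.5,0,0],"twist":0},{"claw":50,"linear":[0.5,0,0],"twist":0},{"claw":50,"linear":[0.4,0,0],"twist":0},{"claw":50,"linear":[-8,0,0],"twist":0},{"claw":50,"linear":[-18,0,0],"twist":0},{"claw":50,"linear":[-25,0,0],"twist":0},{"claw":50,"linear":[-8,0,0],"twist":0},{"claw":50,"linear":[0,0,0],"twist":0},{"claw":50,"linear":[0,0,0],"twist":0}]'
python3 - <<'E'
from filt import *
o=obs(); im,d=snapshot('wrist'); filt(d,np.array(o['tool_pos']),-.7)
E
```

```text
clock: 22.23
tool_pos: [0.6442, 0.1795, 0.0972]
orientation: [161.1, 89.9, 160.5]
force: [-0.3, 0.4, -4.6]
opening: 0.0616
clock 22.2333
joint_pos [ 3.21961e+01  2.57215e+01 -9.18530e+00 -7.75000e-02 -5.51435e+01
 -1.22763e+02]
tool_pos [0.6442 0.1795 0.0972]
orientation [161.1058  89.9189 160.4946]
force [-0.2792  0.3917 -4.5711]
moment [-0.034   0.1562  0.0111]
opening 0.0616
n 11434 slopes deg x -10.02 y -0.05 z top at TCP -0.0113
x range [-0.05805594  0.07206108] y range [-0.06493064  0.06292555]
```

The tilt is set at 10.0° far edge down. I'll go back in front of the mouth and lower so the far edge is about 2 mm above the seat.

```bash
python3 -m pendant '[{"claw":50,"linear":[0,0,-24],"twist":0},{"claw":50,"linear":[0,0,-36],"twist":0},{"claw":50,"linear":[0,0,-36],"twist":0},{"claw":50,"linear":[0,0,-36],"twist":0},{"claw":50,"linear":[0,0,-36],"twist":0},{"claw":50,"linear":[0,0,-26],"twist":0},{"claw":50,"linear":[0,0,-10],"twist":0},{"claw":50,"linear":[6,0,0],"twist":0},{"claw":50,"linear":[12,0,0],"twist":0},{"claw":50,"linear":[9,0,0],"twist":0}]'
python3 -m pendant '[{"claw":50,"linear":[8,0,0],"twist":0},{"claw":50,"linear":[4,0,0],"twist":0},{"claw":50,"linear":[2,0,0],"twist":0},{"claw":50,"linear":[1,0,0],"twist":0},{"claw":50,"linear":[0,0,0],"twist":0},{"claw":50,"linear":[0,0,0],"twist":0},{"claw":50,"linear":[0,0,0],"twist":0},{"claw":50,"linear":[0,0,0],"twist":0},{"claw":50,"linear":[0,0,0],"twist":0},{"claw":50,"linear":[0,0,0],"twist":0}]'
python3 - <<'E'
from filt import *
o=obs(); im,d=snapshot('wrist'); filt(d,np.array(o['tool_pos']),-.7)
im,d=snapshot('side'); T=np.array(o['tool_pos']); u,v=proj('side',T)[0].astype(int)
save('s6.png',cv2.resize(im[v-60:v+60,u-90:u+70],(640,480),interpolation=cv2.INTER_CUBIC))
E
```

```text
clock: 23.12
tool_pos: [0.4411, 0.1815, 0.07]
orientation: [-165.0, 90.0, -165.6]
force: [-0.5, -0.1, -4.7]
opening: 0.0619
clock: 23.95
tool_pos: [0.4413, 0.1815, 0.0565]
orientation: [45.2, 90.0, 44.6]
force: [0.1, -0.2, -5.0]
opening: 0.0618
clock 23.95
joint_pos [ 4.606000e+01  1.283790e+01 -3.634120e+01  1.100000e-03 -4.079300e+01
 -1.366433e+02]
tool_pos [0.4413 0.1815 0.0565]
orientation [45.2265 89.9721 44.644 ]
force [ 0.0521 -0.1692 -4.9778]
moment [0.0056 0.1187 0.0392]
opening 0.0618
n 11500 slopes deg x -9.93 y -0.05 z top at TCP -0.0105
x range [-0.05767416  0.0724214 ] y range [-0.06469821  0.0631698 ]
```

View pics/s6.png

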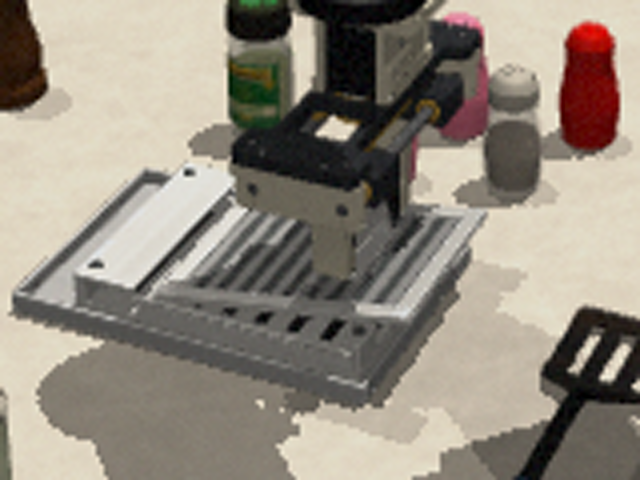

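The filter sits nose-down between the guides, with its far edge about 10 mm short of the lip (mouth line about (235,185)–(135,305)). I'll lower it the last bit and slide in.

```bash
python3 -m pendant '[{"claw":50,"linear":[3,0,0],"twist":0},{"claw":50,"linear":[2,0,0],"twist":0},{"claw":50,"linear":[0.5,0,2],"twist":0},{"claw":50,"linear":[0,0,3],"twist":0},{"claw":50,"linear":[0,0,3],"twist":0},{"claw":50,"linear":[0,0,3],"twist":0},{"claw":50,"linear":[0,0,3],"twist":0},{"claw":50,"linear":[0,0,2],"twist":0},{"claw":50,"linear":[0,0,2],"twist":0},{"claw":50,"linear":[0,0,1],"twist":0}]'
python3 -m pendant '[{"claw":50,"linear":[0,0,2],"twist":0},{"claw":50,"linear":[0,0,2],"twist":0},{"claw":50,"linear":[0,0,3],"twist":0},{"claw":50,"linear":[0,0,3],"twist":0},{"claw":50,"linear":[0,0,2],"twist":0},{"claw":50,"linear":[0,0,2],"twist":0},{"claw":50,"linear":[0,0,1],"twist":0},{"claw":50,"linear":[0,0,0],"twist":0},{"claw":50,"linear":[0,0,0],"twist":0},{"claw":50,"linear":[0,0,0],"twist":0}]'
```

```text
clock: 24.88
tool_pos: [0.4605, 0.1812, 0.0507]
orientation: [18.1, 90.0, 17.6]
force: [-0.2, 0.6, -4.5]
opening: 0.0617
clock: 25.72
tool_pos: [0.4751, 0.181, 0.0507]
orientation: [-142.1, 90.0, -142.7]
force: [-0.3, 0.4, -3.7]
opening: 0.0622
```

```bash
python3 -m pendant '[{"claw":50,"linear":[0,0,2],"twist":0},{"claw":50,"linear":[0,0,2],"twist":0},{"claw":50,"linear":[0,0,2],"twist":0},{"claw":50,"linear":[0,0,1],"twist":0},{"claw":50,"linear":[0,0,1],"twist":0},{"claw":50,"linear":[0,0,0],"twist":0},{"claw":50,"linear":[0,0,0],"twist":0},{"claw":50,"linear":[0,0,0],"twist":0},{"claw":50,"linear":[0,0,0],"twist":0},{"claw":50,"linear":[0,0,0],"twist":0}]'
python3 -m pendant '[{"claw":50,"linear":[0,0,1],"twist":0},{"claw":50,"linear":[0,0,0.5],"twist":0},{"claw":50,"linear":[0,0,0.5],"twist":0},{"claw":50,"linear":[0,0,0],"twist":0},{"claw":50,"linear":[0,0,0],"twist":0},{"claw":50,"linear":[0,0,0],"twist":0},{"claw":50,"linear":[0,0,0],"twist":0},{"claw":50,"linear":[0,0,0],"twist":0},{"claw":50,"linear":[0,0,0],"twist":0},{"claw":50,"linear":[0,0,0],"twist":0}]'
```

```text
clock: 26.55
tool_pos: [0.4831, 0.1809, 0.0508]
orientation: [-109.2, 90.0, -109.8]
force: [0.1, 0.4, -4.1]
opening: 0.0615
clock: 27.38
tool_pos: [0.485, 0.1809, 0.0507]
orientation: [-163.8, 90.0, -164.4]
force: [-4.1, 1.4, -3.0]
opening: 0.0617
```

The far edge is under the lip and meeting the stop: -4 N at TCP x 0.485, which agrees with mouth + 34 mm. Now I'll swing the handle end down along the arc (about -0.38 mm x per mm down) to just above the roller.

```bash
python3 -m pendant '[{"claw":50,"linear":[1,0,-0.2],"twist":0},{"claw":50,"linear":[1,0,0],"twist":0},{"claw":50,"linear":[1,0,-0.4],"twist":0},{"claw":50,"linear":[1,0,-0.4],"twist":0},{"claw":50,"linear":[0,0,0],"twist":0},{"claw":50,"linear":[0,0,0],"twist":0},{"claw":50,"linear":[0,0,0],"twist":0},{"claw":50,"linear":[0,0,0],"twist":0},{"claw":50,"linear":[0,0,0],"twist":0},{"claw":50,"linear":[0,0,0],"twist":0}]'
python3 -m pendant '[{"claw":50,"linear":[1,0,-0.4],"twist":0},{"claw":50,"linear":[1,0,-0.4],"twist":0},{"claw":50,"linear":[1,0,-0.4],"twist":0},{"claw":50,"linear":[1,0,-0.4],"twist":0},{"claw":50,"linear":[0,0,0],"twist":0},{"claw":50,"linear":[0,0,0],"twist":0},{"claw":50,"linear":[0,0,0],"twist":0},{"claw":50,"linear":[0,0,0],"twist":0},{"claw":50,"linear":[0,0,0],"twist":0},{"claw":50,"linear":[0,0,0],"twist":0}]'
python3 - <<'E'
from filt import *
o=obs(); im,d=snapshot('wrist'); filt(d,np.array(o['tool_pos']),-.7)
E
```

```text
clock: 28.22
tool_pos: [0.4845, 0.181, 0.0469]
orientation: [18.2, 90.0, 17.6]
force: [0.2, -1.6, -1.0]
opening: 0.0619
clock: 29.05
tool_pos: [0.4828, 0.1812, 0.0428]
orientation: [45.2, 90.0, 44.6]
force: [-1.7, 0.5, 0.2]
opening: 0.0613
clock 29.05
joint_pos [ 4.240780e+01  1.717260e+01 -3.236230e+01 -1.600000e-03 -4.043850e+01
 -1.329843e+02]
tool_pos [0.4828 0.1812 0.0428]
orientation [45.1655 89.9733 44.5878]
force [-1.7003  0.4563  0.1759]
moment [ 0.0989 -0.0364  0.0921]
opening 0.0613
n 11106 slopes deg x -7.03 y -0.06 z top at TCP -0.0100
x range [-0.05672878  0.06804453] y range [-0.06463143  0.06332616]
```

The tilt is back to 7.0°, matching the arc, with small forces. Now the roller.

```bash
python3 -m pendant '[{"claw":50,"linear":[1,0,-0.35],"twist":0},{"claw":50,"linear":[1,0,-0.35],"twist":0},{"claw":50,"linear":[1,0,-0.35],"twist":0},{"claw":50,"linear":[1,0,-0.35],"twist":0},{"claw":50,"linear":[0,0,0],"twist":0},{"claw":50,"linear":[0,0,0],"twist":0},{"claw":50,"linear":[0,0,0],"twist":0},{"claw":50,"linear":[0,0,0],"twist":0},{"claw":50,"linear":[0,0,0],"twist":0},{"claw":50,"linear":[0,0,0],"twist":0}]'
python3 -m pendant '[{"claw":50,"linear":[1,0,-0.35],"twist":0},{"claw":50,"linear":[1,0,-0.35],"twist":0},{"claw":50,"linear":[0,0,0],"twist":0},{"claw":50,"linear":[0,0,0],"twist":0},{"claw":50,"linear":[0,0,0],"twist":0},{"claw":50,"linear":[0,0,0],"twist":0},{"claw":50,"linear":[0,0,0],"twist":0},{"claw":50,"linear":[0,0,0],"twist":0},{"claw":50,"linear":[0,0,0],"twist":0},{"claw":50,"linear":[0,0,0],"twist":0}]'
```

```text
clock: 29.93
tool_pos: [0.482, 0.1812, 0.0397]
orientation: [19.2, 89.9, 18.6]
force: [-1.7, -2.1, 8.4]
opening: 0.0618
clock: 30.77
tool_pos: [0.481, 0.1813, 0.0369]
orientation: [25.9, 89.9, 25.3]
force: [4.9, -0.4, 1.7]
opening: 0.0617
```

```bash
python3 -m pendant '[{"claw":50,"linear":[1,0,-0.3],"twist":0},{"claw":50,"linear":[1,0,-0.3],"twist":0},{"claw":50,"linear":[1,0,-0.3],"twist":0},{"claw":50,"linear":[1,0,-0.3],"twist":0},{"claw":50,"linear":[0,0,0],"twist":0},{"claw":50,"linear":[0,0,0],"twist":0},{"claw":50,"linear":[0,0,0],"twist":0},{"claw":50,"linear":[0,0,0],"twist":0},{"claw":50,"linear":[0,0,0],"twist":0},{"claw":50,"linear":[0,0,0],"twist":0}]'
python3 - <<'E'
from filt import *
o=obs(); im,d=snapshot('wrist'); filt(d,np.array(o['tool_pos']),-.7)
E
```

```text
clock: 31.6
tool_pos: [0.4794, 0.1812, 0.0324]
orientation: [75.2, 90.0, 74.6]
force: [5.6, 1.1, -2.9]
opening: 0.0619
clock 31.6
joint_pos [ 4.26818e+01  1.78397e+01 -3.32931e+01 -1.24000e-02 -3.88547e+01
 -1.33260e+02]
tool_pos [0.4794 0.1812 0.0324]
orientation [75.2018 89.9853 74.614 ]
force [ 5.6164  1.1357 -2.8747]
moment [ 0.2074 -2.4088  0.0216]
opening 0.0619
n 11050 slopes deg x -2.42 y -0.10 z top at TCP -0.0102
x range [-0.06957788  0.06362345] y range [-0.07442157  0.0710398 ]
```

```bash
python3 -m pendant '[{"claw":50,"linear":[1,0,0],"twist":0},{"claw":50,"linear":[1,0,0],"twist":0},{"claw":50,"linear":[0.6,0,0],"twist":0},{"claw":50,"linear":[0.4,0,0],"twist":0},{"claw":50,"linear":[0,0,0],"twist":0},{"claw":50,"linear":[0,0,0],"twist":0},{"claw":50,"linear":[0,0,0],"twist":0},{"claw":50,"linear":[0,0,0],"twist":0},{"claw":50,"linear":[0,0,0],"twist":0},{"claw":50,"linear":[0,0,0],"twist":0}]'
python3 - <<'E'
from filt import *
o=obs(); im,d=snapshot('wrist'); filt(d,np.array(o['tool_pos']),-.7)
E
```

```text
clock: 32.48
tool_pos: [0.4787, 0.1807, 0.0295]
orientation: [-155.4, 89.9, -156.0]
force: [-0.8, 3.7, -6.0]
opening: 0.0619
clock 32.4833
joint_pos [ 4.268130e+01  1.808210e+01 -3.347940e+01 -3.340000e-02 -3.849990e+01
 -1.332631e+02]
tool_pos [0.4787 0.1807 0.0295]
orientation [-155.435    89.9351 -156.043 ]
force [-0.8476  3.6864 -5.9784]
moment [1.1448 0.0534 0.0064]
opening 0.0619
n 10592 slopes deg x -0.30 y -0.07 z top at TCP -0.0100
x range [-0.06737658  0.0624244 ] y range [-0.07048315  0.06838682]
```

Flat (-0.3°) at TCP z 29.5 mm, as predicted for home, and the roller is now pulling down. A light press will confirm it is seated.

```bash
python3 -m pendant '[{"claw":50,"linear":[0.5,0,0],"twist":0},{"claw":50,"linear":[0.5,0,0],"twist":0},{"claw":50,"linear":[0.5,0,0],"twist":0},{"claw":50,"linear":[0,0,0],"twist":0},{"claw":50,"linear":[0,0,0],"twist":0},{"claw":50,"linear":[0,0,0],"twist":0},{"claw":50,"linear":[0,0,0],"twist":0},{"claw":50,"linear":[0,0,0],"twist":0},{"claw":50,"linear":[0,0,0],"twist":0},{"claw":50,"linear":[0,0,0],"twist":0}]'
```

```text
clock: 33.37
tool_pos: [0.4787, 0.1807, 0.0292]
orientation: [-145.7, 90.0, -146.2]
force: [-8.9, 1.8, 11.0]
opening: 0.0619
```

```bash
python3 -m pendant '[{"claw":50,"linear":[-0.5,0,0],"twist":0},{"claw":50,"linear":[-0.3,0,0],"twist":0},{"claw":64,"linear":[0,0,0],"twist":0},{"claw":68,"linear":[0,0,0],"twist":0},{"claw":74,"linear":[0,0,0],"twist":0},{"claw":80,"linear":[0,0,0],"twist":0},{"claw":80,"linear":[0,0,0],"twist":0},{"claw":80,"linear":[-3,0,0],"twist":0},{"claw":80,"linear":[-8,0,0],"twist":0},{"claw":80,"linear":[-15,0,0],"twist":0}]'
python3 -m pendant '[{"claw":80,"linear":[-25,0,0],"twist":0},{"claw":80,"linear":[-30,0,0],"twist":0},{"claw":80,"linear":[-30,0,0],"twist":0},{"claw":80,"linear":[-30,0,0],"twist":0},{"claw":80,"linear":[-20,0,-20],"twist":0},{"claw":80,"linear":[0,0,-20],"twist":0},{"claw":80,"linear":[0,0,-10],"twist":0},{"claw":80,"linear":[0,0,0],"twist":0},{"claw":80,"linear":[0,0,0],"twist":0},{"claw":80,"linear":[0,0,0],"twist":0}]'
python3 - <<'E'
from h import *
o=obs()
im,d=snapshot('wrist'); w=cloud('wrist',d); imS,dS=snapshot('side'); wS=cloud('side',dS)
for n,W in (('wrist',w),('side',wS)):
    m=(W[...,2]>.008)&(W[...,2]<.027)&(abs(abs(W[...,1]-.1803)-.057)<.006)&(W[...,0]>.43)&(W[...,0]<.555); p=W[m]
    A=np.c_[p[:,:2],np.ones(len(p))]
    for _ in range(5):
        c=np.linalg.lstsq(A,p[:,2],rcond=None)[0]; k=abs(A@c-p[:,2])<.003; p,A=p[k],A[k]
    print(n,len(p),'slope deg',np.degrees(c[:2]).round(2),'top z near/far',(c@[.424,.18,1]).round(4),(c@[.594,.18,1]).round(4))
    m=(W[...,2]>.040)&(W[...,2]<.07)&(abs(W[...,1]-.18)<.05)&(abs(W[...,0]-.48)<.04); p=W[m]; print('bar',len(p),p.mean(0).round(4) if len(p) else '', cv2.minAreaRect((p[:,:2]*1000).astype(np.float32)) if len(p)>5 else '')
for k in ['salt_shaker_mid','spice_jar_mid','tin_mid','squeeze_bottle_mid']: print(k,[(np.round(b['xy']).tolist(),round(b['confidence'],2)) for b in boxes_of('side',k)[:3]])
save('f7.png',np.hstack([cv2.resize(im,(400,300)),cv2.resize(imS[220:370,200:400],(400,300))]))
E
```

```text
clock: 34.2
tool_pos: [0.4785, 0.1803, 0.0546]
orientation: [-139.6, 89.8, -140.2]
force: [-0.0, -0.2, 0.1]
opening: 0.0798
clock: 35.03
tool_pos: [0.4296, 0.1816, 0.1899]
orientation: [-105.5, 90.0, -106.0]
force: [-0.7, -0.0, -0.6]
opening: 0.0803
clock 35.0333
joint_pos [ 4.720510e+01  2.276000e+00 -2.775690e+01  1.440000e-02 -5.999190e+01
 -1.377675e+02]
tool_pos [0.4296 0.1816 0.1899]
orientation [-105.4849   89.9722 -106.04  ]
force [-0.7348 -0.0367 -0.6486]
moment [-0.0721 -0.0374  0.0081]
opening 0.0803
wrist 3163 slope deg [-0.1  -0.02] top z near/far 0.0194 0.0191
bar 1500 [0.4784 0.1801 0.0548] ((480.18133544921875, 180.3416748046875), (10.363560676574707, 61.80674362182617), 0.30927976965904236)
side 194 slope deg [0.22 0.18] top z near/far 0.0216 0.0222
bar 146 [0.4794 0.1858 0.0543] ((481.0928039550781, 181.94956970214844), (11.63685417175293, 63.24702453613281), 1.1329458951950073)
salt_shaker_mid [([341.0, 248.0], 0.89), ([379.0, 249.0], 0.82), ([324.0, 262.0], 0.61)]
spice_jar_mid [([293.0, 246.0], 0.92)]
tin_mid [([209.0, 351.0], 0.58)]
squeeze_bottle_mid [([374.0, 181.0], 0.94)]
```

View pics/f7.png

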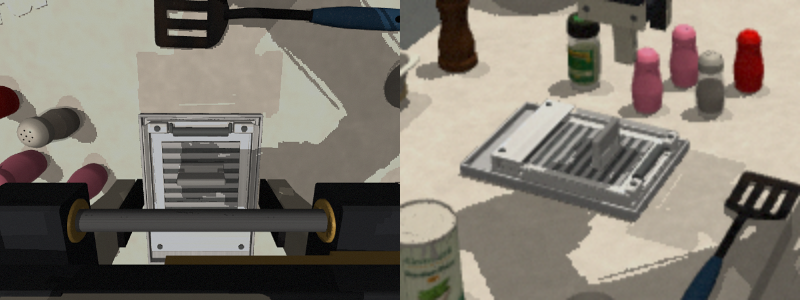

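The filter lies flat in the cradle with its near edge under the roller (wrist view at (200,128)). Its top is at 19–20 mm, where home is 20. The bystanders stand where they were and the gripper is clear.

```bash
python3 -c "
from plant import *
print(close_job())"
```

```text
the job is handed in; nothing more can be done
None
```

The grease filter is back in the extractor, flat with its near edge under the roller, and I handed the job in at about 35 s. The hand-in gave no verdict.

**What I did:** I gripped the handle bar by its ends so the filter could pivot between the pads, since the moves cannot tilt the tool. My first attempt to tilt it, about 15 N against the front of the lip, did not work. I then rested the near edge on top of the lip and pressed with about 10 N, which set a 10° tilt. From there:
- **Far edge:** it slid under the lip and met the stop at about 4 N.
- **Handle end:** I swung it down and pressed it past the roller. The highest reading at the roller was about 8 N up.
- **Seating:** a final light press read 11 N up, plus about 9 N against the stop.

**Last checks:**

| Check | Result |
|---|---|
| Filter slope | -0.1° (wrist camera), +0.2° (side camera) |
| Filter top height | 19–19.5 mm (wrist), about 22 mm (side); 20 mm when home |
| Far edge | x about 0.595, against the stop |
| Cradle offset d | about -14 mm |
| Sideways position | filter within about 1 mm of the extractor's middle line |
| Bystanders | all four upright in the last side view; jar, tin and bottle within about 3 px |
| Gripper | open and clear, no force reading |

**Disagreements and doubts:**
- The wrist and side cameras differ by about 2–3 mm in height, close to the calibration error. Touch supports home: the tool stopped at 29.2–29.5 mm, where 29.3 mm was expected.
- The far edge is at about 70–72 mm along the extractor's x against the 69 mm limit, a small margin given the camera error.
- In the last side view the detector's boxes for the salt shaker class fell on look-alikes. I confirmed the grey shaker by eye only.

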